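Eject the pellet from the die

TASK

Free the pellet that is stuck in the steel die: lift the ejector pin off its rest by the middle of its shank, start it tip first into the bore and push it about half way in, then let go, take it again further back by its black head and push it fully home, so that the head's front face sits flush against the die and the pellet comes out at the far end. Feel the push: finish by pressing the seated head against the die with a push of about 16 N in all for half a second, and never load the pin against the die with more than 30 N. Then let go, and leave the other things on the worktop where they are.

Things in the scene. Friction and masses are not known exactly. Their poses are not given: they have to be found in the camera images.
- die_mouth (a point): Centre of the bore's mouth in the die's front face, 50 mm above the worktop. x points into the bore (level), z up. The bore runs 140 mm straight through the die, 11.5 mm in diameter, with a 4 mm chamfer at its mouth.
- pellet (a joint): How far the white pellet (10.6 mm diameter, 8 mm long) is along the bore, m: at 0 its near face is 90 mm deep, at 0.050 that face is level with the far end, at 0.060 (pin fully home) it lies free in the outlet trough. Starts anywhere from 0 to 0.03. It is stuck: gives way only to about 6 N, drags as much all the way, and stays where it is left.
- pin_mid (a point): Middle of the ejector pin's shank, on its axis, close to its balance point. x points along the pin to its tip (tip at +75 mm, head from -75 to -107 mm). At the start the pin lies level in its rest, axis 50 mm above the worktop.
- pin_tip (a point): Centre of the pin's tip; x as for pin_mid.
- pin_shoulder (a point): Centre of the front face of the pin's head, where the shank leaves it; x as for pin_mid. Fully home this face lies against the die's front face: the point then coincides with die_mouth and the tip stands 10 mm out of the far end.
- pin_head (a point): Middle of the pin's head (half of its 32 mm length), on the axis; x as for pin_mid. When the pin is let go half way in, it droops in the loose bore, and the head hangs about 5 mm low; pushed so it jams, so it is to be lifted level first.
- rest (a point): Middle of the pin's fixed rest, on the worktop; x runs along the pin. Two grey V posts, each 10 mm thick along x, centred 50 mm either side of this point and up to 60 mm high, on a foot 130 x 56 mm, 8 mm thick. The pin is free between the posts and lifts straight up.
- pin: The whole ejector pin, 182 mm long, about 0.12 kg: round steel shank, 10 mm in diameter, 150 mm long, the last 6 mm tapering to a 5 mm tip, and a black ribbed head, 18 mm in diameter, 32 mm long. Origin and axes are those of pin_mid.
- die: The die, fixed: square steel block, 48 x 48 mm, 140 mm long along x, under two dark clamp straps (up to 84 mm above the worktop; the first begins 15 mm behind the front face), on an aluminium base plate 84 mm wide, 10 mm thick, that does not reach in front of the front face. Origin on the worktop under the mouth, axes as die_mouth.
- tin_centre (a point): Bystander: white round sample tin, 58 mm across, 34 mm high; its centre.
- crucible_centre (a point): Bystander: white porcelain crucible, 44 mm across, 36 mm high; its centre.
- timer_centre (a point): Bystander: small white timer, 62 x 62 x 19 mm, lying flat; its centre.

How it is judged:
By the outcome, as a careful person would: the job done as asked, in the order asked, and still so for the second after the job is handed in, with the robot touching nothing.
It also fails if it takes over 67 s, if anything falls off the work surface, if the arm or the gripper's body presses on something with over 40 N, if the wrist force passes 120 N, or if a joint passes its speed limit or range.

ROBOT

A 6-joint arm with a two-finger parallel gripper is mounted at the origin on a cart in front of the work surface, level with it; the furniture and walls round the work are solid. World frame = base frame: x ahead of the robot, y to its left, z up, the work surface at z = 0. Lengths are in m, angles in rad, forces in N, time in s.
With the tool pointing down it reaches from about 0.275 to 0.75 m from the base axis. Payload 10.2 kg.
Tool frame: the origin (TCP) lies on the centre line of the jaws, within the pads' length; the fingertips stand 8 mm ahead of it and the grasp point (between the pads) lies 11 mm behind it (robot.tcp_to_tips is the distance from the TCP to the fingertips, in m); z points along the fingers, y is the line along which they close (so a half turn about z gives the same grasp; the last joint's range is limited). The gripper opens to 85 mm and grips with 20 to 120 N. Pads are 22 mm wide; open, the fingers measure 114 mm over their backs; the gripper's body (76 mm by 85 mm) begins 54 mm behind the grasp point. The pads swing forward as they close: fully open they stand 13 mm farther back than shut.
Start: joints at [-1.539, 0.313, 1.498, -0, 1.331, -0.223], TCP at [0.132, -0.508, 0.239] pointing down, gripper open.
Joint ranges: [-2.94, 2.94], [-0.97, 2.17], [0.19, 2.56], [-1.23, 4.37], [0.02, 3.11], [-2.88, 2.88]. Speed limits (rad/s): [2.39, 2.39, 3.01, 3.14, 3.14, 3.14].

INTERFACE

Orientations are given as a unit quaternion [w, x, y, z].
In Python, from workcell import telemetry, eyes, robot gives the robot as it stands. The module is installed in compiled form; this text tells all that it offers.
- The arm moves only by the tool play_rows, never from a script. Its arguments are lists of equal length, an entry for each row: "gripper": the closure, from -1 (fully open) to 1 (shut), so that 0 is half open; "delta_pos": the shift along the tool's x, y, z in mm, a list of three; "twist": the turn about the tool's z in degrees. A call has exactly 10 rows; each row is the pose to reach, as a shift and turn from the pose commanded when the call began, along the tool's axes at that moment; what a row does not reach only later rows make up. A row lasts 1/10 s, in which the tool goes at most 50 mm and 8.59 degrees, less where a joint would pass 70% of its speed; a pose out of reach is approached as far as the arm can. A call with a gripper value outside its range is refused whole. The fingers move at their own pace and stop on an object; "squeeze" is the grip in N (left out, the last holds). Time passes only in rows, so rows that repeat a pose let the fingers close, or fill a call up. It gives the time, the measured TCP pose, the force, the opening and the grip force at its end, in the units of the state.
- telemetry.state(): the state, without advancing time (a new reading comes with each control period).
- eyes.read_camera(name): name is "scene" or "top" or "wrist"; returns a dict with "img" (480x640x3 uint8, red, green, blue), "fov_y" (degrees; the focal length in pixels is half the picture's height over the tangent of half this angle, whatever the lens; pixels are square), "cx", "cy" (the principal point, pixels), "R" (3x3) and "t" (3): a world point X has camera coordinates R X + t. Camera axes: x right, y down, z forward; pixel columns grow to the right and rows downward; lengths in m; the calibration is good to about 2 mm. A picture is of the moment at which its call begins. There is no depth.
- robot.finish_job(): hands the job in; it is judged then, once.
The state is a dict: "clock": time; "joint_positions": joint angles; "dq": joint speeds; "tau": joint torques, N m; "position": TCP position; "orientation": TCP orientation; "contact_force": force on the tool from outside, world axes, zero at the start; "ft_torque": the same for the moment, N m; "grip_width": finger opening in m; "grip_force": force on a finger pad.
Only numpy, scipy, OpenCV 4.12 (cv2) and the standard library are available. Lean on these libraries where they do the work, as an engineer would, in place of code of your own. Each camera call takes 0.05 s, during which the arm holds its last target. There are 200 camera calls.

## Working session

There is one attempt and no reset: what is moved stays moved. The work goes in short steps, Python scripts to look and compute and a tool call to move; the robot and the scene stay as the last step left them, time stands still between calls to the robot, and variables do not carry over. Pictures are saved under pics/ and viewed, at most 14 in all, crops included, and the job is handed in when it is done.

Besides the shell and the picture viewer there is one more tool, called after "Emit:" as a command line: name --pt "numbers of a row" for each row, then --argument value for the rest. play_rows: Moves the arm, as the interface text tells. Its arguments: {"type":"object","properties":{"gripper":{"type":"array","items":{"type":"number"}},"delta_pos":{"type":"array","items":{"type":"array","items":{"type":"number"}}},"twist":{"type":"array","items":{"type":"number"}},"squeeze":{"type":"number"}},"required":["gripper","delta_pos","twist"]}

```bash
mkdir -p pics; cat > h.py <<'E'
import numpy as np, cv2
from workcell import telemetry, eyes, robot
def cam(n,f=None):
    c=eyes.read_camera(n); 
    if f: cv2.imwrite('pics/'+f+'.png',c['img'][:,:,::-1])
    return c
def ray(c,u,v):
    f=240/np.tan(np.radians(c['fov_y']/2)); R=np.array(c['R']);t=np.array(c['t'])
    return -R.T@t, R.T@np.array([(u-c['cx'])/f,(v-c['cy'])/f,1.])
def onz(c,u,v,z):
    o,d=ray(c,u,v); return o+d*(z-o[2])/d[2]
def proj(c,X):
    f=240/np.tan(np.radians(c['fov_y']/2)); p=np.array(c['R'])@X+np.array(c['t'])
    return np.array([c['cx']+f*p[0]/p[2],c['cy']+f*p[1]/p[2]])
E
python3 - <<'E'
from h import *
for n in('scene','top'):
    c=cam(n,n+'0'); print(n,c['fov_y'],ray(c,320,240),c['cx'],c['cy'])
print(telemetry.state())
E
```

```text
scene 51.804333810380285 (array([0.17800509, 0.74583824, 0.72345513]), array([ 0.35506749, -0.69157865, -0.62906501])) 323.66872997448843 237.70091269658283
top 50.78629695624137 (array([0.34611605, 0.02715632, 1.08229862]), array([ 0.20803228, -0.0087409 , -0.97812506])) 322.1441203656969 244.06008108255793
{'clock': 0.1, 'joint_positions': array([-1.53939881e+00,  3.13374495e-01,  1.49832800e+00,  1.48124502e-08,
        1.33099177e+00, -2.23408101e-01]), 'dq': array([ 4.15518512e-04, -2.22544752e-03, -1.28013854e-03,  1.20590699e-03,
       -3.41185878e-05,  8.19251693e-05]), 'tau': array([ 2.13173298e-03, -4.12898111e+01, -2.60137993e+01, -2.72850866e-04,
        3.06514870e-03, -5.64964395e-06]), 'position': array([ 0.13230753, -0.5078407 ,  0.23881476]), 'orientation': array([-5.48270542e-04,  9.91895083e-01,  1.27058413e-01,  5.28064163e-05]), 'contact_force': array([-0.32530825,  0.19182874, -0.51943771]), 'ft_torque': array([-0.03143747, -0.04215735, -0.05031199]), 'grip_force': 0.0, 'grip_width': 0.08535721986105876}
```

View pics/top0.png

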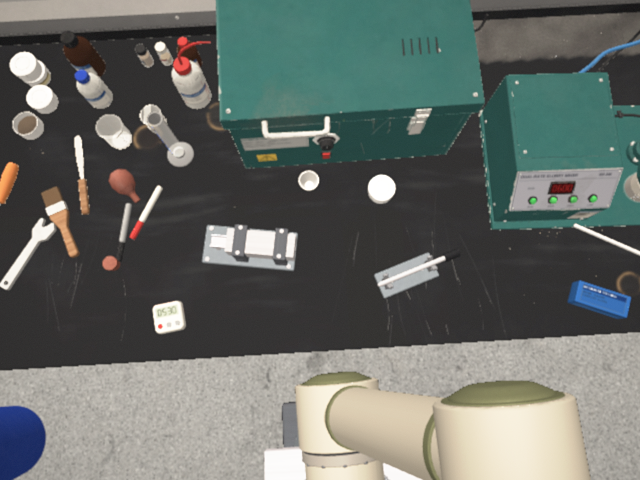

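View pics/scene0.png

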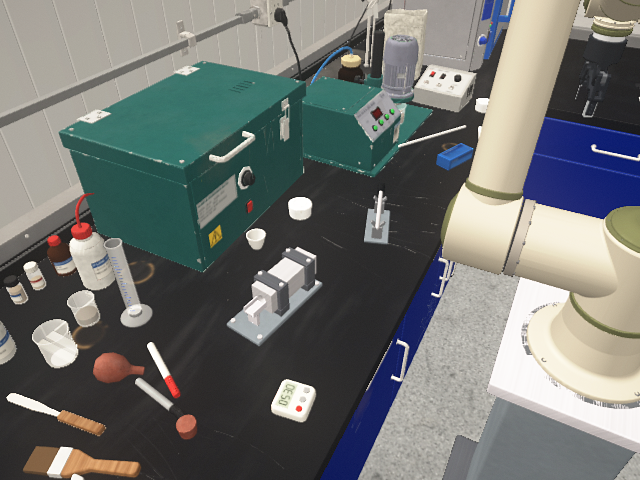

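The top view shows the pin lying from its tip near (380,282) to its black head near (457,254). The die plate spans (203,226) to (297,270), with the trough on the left and the front face on the right near x≈297. The scene view agrees: trough towards the camera, front face towards the pin.

```bash
python3 - <<'E'
from h import *
c=cam('top'); im=c['img']
for p in [(380,282),(457,254)]: print('pin',p,onz(c,*p,.05))
for p in [(208,226),(298,231),(295,270),(203,265)]: print('plate',onz(c,*p,.01))
for n,p,z in [('tin',(382,189),.034),('cru',(309,181),.036),('timer',(169,317),.019)]: print(n,onz(c,*p,z))
a=cv2.resize(im[210:310,190:310],None,fx=6,fy=6,interpolation=cv2.INTER_CUBIC)
b=cv2.resize(im[230:310,370:470],None,fx=6,fy=6,interpolation=cv2.INTER_CUBIC)
o=np.zeros((600,1320,3),np.uint8);o[:600,:720]=a;o[:480,720:]=b
cv2.imwrite('pics/crop.png',cv2.resize(o,(800,364),interpolation=cv2.INTER_AREA)[:,:,::-1])
E
```

```text
pin (380, 282) [ 0.47047979 -0.09992903  0.05      ]
pin (457, 254) [ 0.51938557 -0.26429093  0.05      ]
plate [0.61959989 0.25954385 0.01      ]
plate [0.59696497 0.06421092 0.01      ]
plate [0.51171358 0.07483101 0.01      ]
plate [0.53408668 0.27141266 0.01      ]
tin [ 0.67391203 -0.12271162  0.034     ]
cru [0.70056467 0.03405735 0.036     ]
timer [0.42682665 0.34136321 0.019     ]
```

View pics/crop.png

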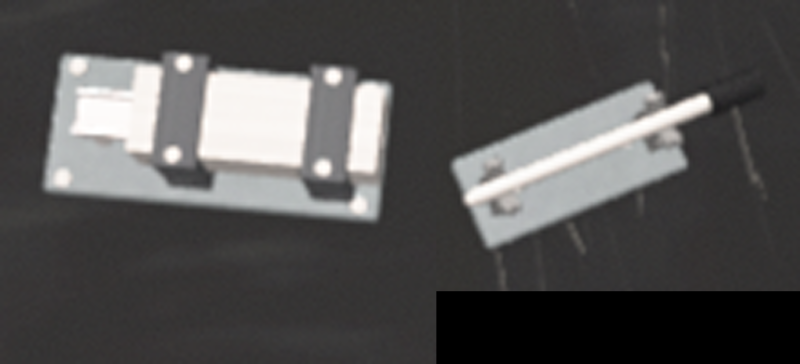

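The crop puts the tip at about (378.4,285) and the head end at about (460.4,253.4). The die front face is at the right-hand plate edge.

```bash
cat >> h.py <<'E'
def Rt(s):
    from scipy.spatial.transform import Rotation as r
    q=s['orientation']; return r.from_quat([q[1],q[2],q[3],q[0]]).as_matrix()
def delta(X,yaw=None):
    s=telemetry.state(); R=Rt(s); y=np.degrees(np.arctan2(R[1,0],R[0,0]))
    print('t',s['clock'],'pos',s['position'].round(4),'yaw',round(y,2),'tool d mm',(R.T@(np.array(X)-s['position'])*1000).round(1),'twist',None if yaw is None else round(y-yaw,2),'tilt',R[2].round(4))
E
python3 - <<'E'
from h import *
c=cam('top')
t=onz(c,378.4,285,.05);e=onz(c,460.4,253.4,.05);d=t-e;L=np.linalg.norm(d);u=d/L
print(t,e,L,np.degrees(np.arctan2(d[1],d[0])),'mid from tip',t-.075*u,'from head',e+.107*u)
m=(t-.075*u+e+.107*u)/2
delta([m[0],m[1],.20],np.degrees(np.arctan2(d[1],d[0])))
E
```

```text
[ 0.46450754 -0.09615016  0.05      ] [ 0.5202333  -0.27148265  0.05      ] 0.18397511980686593 107.63176911898952 mid from tip [ 0.48722492 -0.16762687  0.05      ] from head [ 0.48782318 -0.1695092   0.05      ]
t 0.2 pos [ 0.1323 -0.5079  0.2389] yaw 14.6 tool d mm [ 429.3 -238.8   39.2] twist -93.03 tilt [ 2.e-04 -8.e-04 -1.e+00]
```

Emit:
play_rows --gripper '[-1,-1,-1,-1,-1,-0.5,-0.5,-0.5,-0.5,-0.5]' --pt "40 -22 0" --pt "85 -47 0" --pt "130 -72 5" --pt "175 -97 10" --pt "220 -122 15" --pt "265 -147 20" --pt "310 -172 25" --pt "350 -195 30" --pt "390 -217 35" --pt "429 -239 39" --twist '[-8,-16,-25,-33,-42,-50,-59,-67,-76,-84]'

```text
clock: 1.2
position: [0.4884, -0.1667, 0.2]
orientation: [-0.0, 0.65, 0.76, -0.0]
contact_force: [-0.3, -1.2, -0.4]
grip_width: 0.0642
grip_force: 0.0
```

Emit:
play_rows --gripper '[-0.5,-0.5,-0.5,-0.5,-0.5,-0.5,-0.5,-0.5,-0.5,-0.5]' --pt "0 0 0" --pt "0 0 0" --pt "0 0 0" --pt "0 0 0" --pt "0 0 0" --pt "0 0 0" --pt "0 0 0" --pt "0 0 0" --pt "0 0 0" --pt "0 0 0" --twist '[-8,-9,-9,-9,-9,-9,-9,-9,-9,-9]'

```text
clock: 2.2
position: [0.4872, -0.1686, 0.2003]
orientation: [-0.0, 0.591, 0.807, 0.0]
contact_force: [-0.4, -1.3, -0.1]
grip_width: 0.064
grip_force: 0.0
```

```bash
python3 - <<'E'
from h import *
c=cam('wrist','w1'); delta([.4875,-.1686,.2],107.6)
o,d=ray(c,320,240);print(o,d,c['fov_y'])
for k in(-.107,-.075,0,.075):
    u=np.array([np.cos(np.radians(107.6)),np.sin(np.radians(107.6)),0]); print(k,proj(c,np.array([.4875,-.1686,.05])+k*u))
E
```

```text
t 2.25 pos [ 0.4872 -0.1686  0.2003] yaw 107.6 tool d mm [-0.   0.3  0.3] twist -0.0 tilt [ 0.  0. -1.]
[ 0.46488021 -0.10002922  0.33533681] [ 0.08390847 -0.26450575 -0.96075775] 65.07705846963151
-0.107 [320.86727986 347.77405585]
-0.075 [320.92320299 314.22630151]
0 [321.06785729 227.44955468]
0.075 [321.23517546 127.07697343]
```

View pics/w1.png

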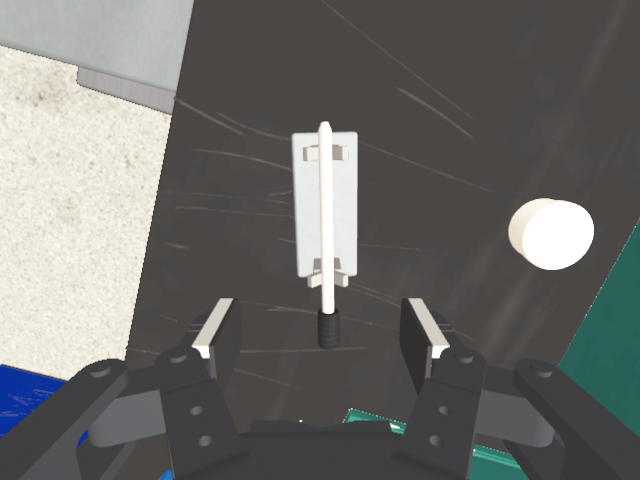

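The wrist view shows the tip at (325,123), the shoulder at (328,311) and the head end at (329,347), with the rest posts clear of the grasp zone.

```bash
python3 - <<'E'
from h import *
c=cam('wrist')
t=onz(c,325,123,.05);s=onz(c,328,311.5,.059);s[2]=.05;e=onz(c,328.8,347.5,.055)
sh=onz(c,328,312,.05)
d=t-sh;u=d/np.linalg.norm(d);print(t,sh,e,np.linalg.norm(d),np.degrees(np.arctan2(d[1],d[0])))
m=t-.075*u; yaw=np.degrees(np.arctan2(d[1],d[0])); print(m,sh+.075*u)
m=(m+sh+.075*u)/2
g=m-.005*u
delta([g[0],g[1],.039],yaw)
E
```

```text
[ 0.46656038 -0.09359181  0.05      ] [ 0.51520442 -0.23631674  0.05      ] [ 0.52522588 -0.26529805  0.055     ] 0.15078676458005894 108.82032811435073
[ 0.4907555  -0.16458192  0.05      ] [ 0.49100931 -0.16532662  0.05      ]
t 2.3 pos [ 0.4872 -0.1686  0.2003] yaw 107.6 tool d mm [ -2.6   4.7 161.3] twist -1.22 tilt [ 0. -0. -1.]
```

Emit:
play_rows --gripper '[-0.5,-0.5,-0.5,-0.5,-0.5,-0.5,-0.5,-0.5,-0.5,-0.5]' --pt "-2.6 4.7 20" --pt "-2.6 4.7 50" --pt "-2.6 4.7 80" --pt "-2.6 4.7 110" --pt "-2.6 4.7 130" --pt "-2.6 4.7 145" --pt "-2.6 4.7 155" --pt "-2.6 4.7 161" --pt "-2.6 4.7 161" --pt "-2.6 4.7 161" --twist '[-1.2,-1.2,-1.2,-1.2,-1.2,-1.2,-1.2,-1.2,-1.2,-1.2]'

```text
clock: 3.3
position: [0.4928, -0.1699, 0.0399]
orientation: [0.001, 0.582, 0.813, 0.0]
contact_force: [0.5, 0.4, -0.2]
grip_width: 0.0642
grip_force: 0.0
```

Emit:
play_rows --gripper '[-0.2,0.1,0.4,0.6,0.8,1,1,1,1,1]' --pt "0 0 0" --pt "0 0 0" --pt "0 0 0" --pt "0 0 0" --pt "0 0 0" --pt "0 0 0" --pt "0 0 0" --pt "0 0 0" --pt "0 0 0" --pt "0 0 0" --twist '[0,0,0,0,0,0,0,0,0,0]' --squeeze 60

```text
clock: 4.3
position: [0.4926, -0.1697, 0.0394]
orientation: [0.0, 0.582, 0.813, 0.0]
contact_force: [-0.8, 0.2, 3.8]
grip_width: 0.0081
grip_force: 58.7
```

Emit:
play_rows --gripper '[1,1,1,1,1,1,1,1,1,1]' --pt "0 0 -8" --pt "0 0 -22" --pt "0 0 -40" --pt "0 0 -60" --pt "15 15 -75" --pt "35 32 -75" --pt "55 50 -75" --pt "70 65 -75" --pt "80 75 -75" --pt "80 75 -75" --twist '[0,0,0,0,5,10,15,20,25,25.3]'

```text
clock: 5.3
position: [0.5379, -0.0684, 0.1143]
orientation: [-0.0, 0.746, 0.666, 0.0]
contact_force: [0.0, -0.1, -0.2]
grip_width: 0.0081
grip_force: 58.6
```

```bash
python3 - <<'E'
from h import *
c=cam('wrist','w2'); delta([.538,-.0696,.039],83.45); print(telemetry.state()['contact_force'], telemetry.state()['grip_width'])
u=np.array([.114,.9935,0]);m=np.array([.5543,.0695,.05])
n=np.array([.9935,-.114,0])
for k in (0,.05,.14): print('axis z.05/.074',k,proj(c,m+k*u),proj(c,m+k*u+[0,0,.024]))
for k in (-1,1): print('edge',proj(c,m+n*.024*k+[0,0,.024]),proj(c,m+n*.042*k-[0,0,.04]))
E
```

```text
t 5.35 pos [ 0.5376 -0.0694  0.1143] yaw 83.63 tool d mm [-0.2  0.4 75.3] twist 0.18 tilt [-0.e+00 -4.e-04 -1.e+00]
[-0.20632619 -0.87359236 -1.79572804] 0.007868201158981734
axis z.05/.074 0 [322.73453755 -21.42990933] [323.12335015 -44.99220415]
axis z.05/.074 0.05 [ 323.28151104 -159.44029222] [ 323.80462464 -209.02856814]
axis z.05/.074 0.14 [ 324.5624613  -482.64505387] [ 325.47781817 -611.8978774 ]
edge [262.56888771 -45.18650044] [247.19548241   6.15987219]
edge [383.6616819  -44.79795961] [397.33058228   6.62462482]
```

View pics/w2.png

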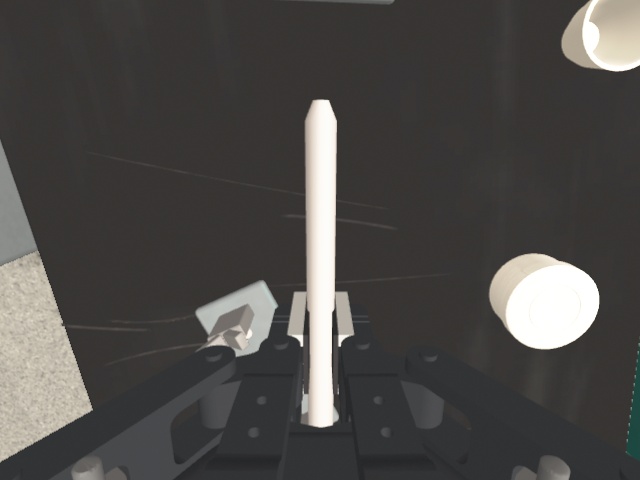

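The wrist view shows the pin straight in the jaws, tip at (320,100). The die plate's front edge is only just in frame at the top (right corner near (394,2)), so I'll raise the arm for a clear look at the die.

Emit:
play_rows --gripper '[1,1,1,1,1,1,1,1,1,1]' --pt "2 0 -10" --pt "5 0 -30" --pt "10 0 -50" --pt "15 0 -70" --pt "20 0 -90" --pt "20 0 -100" --pt "20 0 -100" --pt "20 0 -100" --pt "20 0 -100" --pt "20 0 -100" --twist '[0,0,0,0,0,0,0,0,0,0]'

```text
clock: 6.35
position: [0.5397, -0.0501, 0.2135]
orientation: [-0.001, 0.746, 0.666, -0.0]
contact_force: [-0.1, 0.1, -1.1]
grip_width: 0.0075
grip_force: 58.7
```

```bash
python3 - <<'E'
from h import *
c=cam('wrist'); delta([.538,-.0696,.039],83.45)
u=np.array([.114,.9935,0]);m=np.array([.5543,.0695,.05])
n=np.array([.9935,-.114,0])
for k in (-1,1): print('edge',proj(c,m+n*.024*k+[0,0,.024]),proj(c,m+n*.042*k-[0,0,.04]))
cv2.imwrite('pics/w3.png',cv2.resize(c['img'][0:200,200:450],None,fx=3,fy=3,interpolation=cv2.INTER_CUBIC)[:,:,::-1])
E
```

```text
t 6.4 pos [ 0.5398 -0.05    0.2136] yaw 83.49 tool d mm [-19.7   0.7 174.6] twist 0.04 tilt [ 2.0e-04 -1.2e-03 -1.0e+00]
edge [286.34516274  54.88054549] [271.34587377  69.92620494]
edge [358.74658744  55.00331216] [373.03136607  70.10140499]
```

View pics/w3.png

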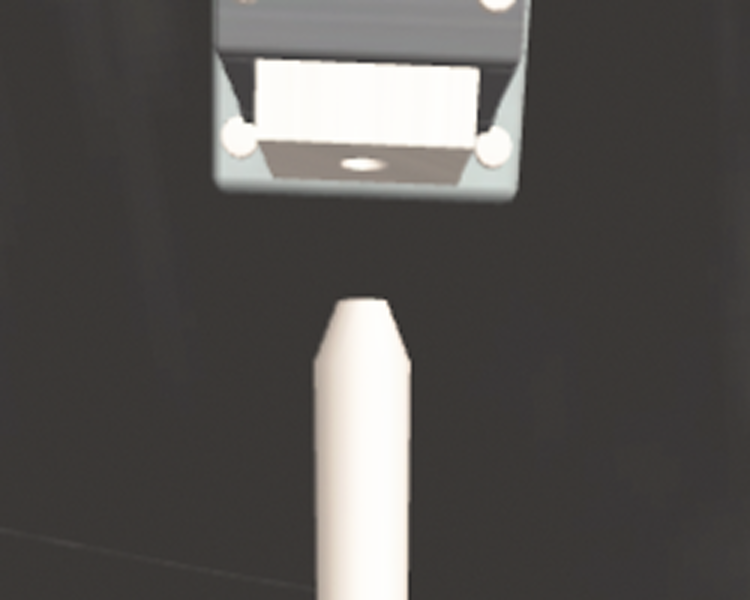

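The enlarged view shows the front face with the mouth's chamfer at full-frame pixel (320.3,54.7). The top-front edge runs (286,46.7)–(358.3,49.7), the plate's front edge runs (272,62.7)–(372.3,66.7), and the pin tip is at (320.5,99.3).

```bash
python3 - <<'E'
from h import *
c=cam('wrist'); s=telemetry.state();R=Rt(s)
P=lambda n,u,v,z:(print(n,onz(c,u,v,z).round(4)),onz(c,u,v,z))[1]
a=P('tl',286,46.7,.074);b=P('tr',358.3,49.7,.074);
p=P('pl',272,62.7,.01);q=P('pr',372.3,66.7,.01);m=P('mouth',320.3,54.7,.05)
for x,y in((a,b),(p,q)):
    d=y-x; print('mid',(x+y)/2,'len',np.linalg.norm(d),'yaw',np.degrees(np.arctan2(d[1],d[0]))+90)
z=s['position'][2]+.011
t=onz(c,320.5,99.3,z);e=onz(c,321.2,196.7,z)
d=t-e;print('tip',t,'tool',R.T@(t-s['position']),'pin yaw',np.degrees(np.arctan2(d[1],d[0])))
# top camera: strap edges/plate long edges yaw
delta(m,None)
cs=cam('scene');print('scene mouth/tip',proj(cs,m),proj(cs,t))
# scene crop of pin
uv=proj(cs,t).astype(int);i=cs['img'][uv[1]-60:uv[1]+60,uv[0]-60:uv[0]+100]
cv2.imwrite('pics/s3.png',cv2.resize(i,None,fx=5,fy=5,interpolation=cv2.INTER_CUBIC)[:,:,::-1]);print(uv)
E
```

```text
tl [0.531  0.0772 0.074 ]
tr [0.5782 0.07   0.074 ]
pl [0.514  0.0797 0.01  ]
pr [0.5958 0.0674 0.01  ]
mouth [0.5534 0.0741 0.05  ]
mid [0.55462977 0.07359942 0.074     ] len 0.04777560304607252 yaw 81.39918566163709
mid [0.55490605 0.07353082 0.01      ] len 0.08264925088686606 yaw 81.4610324047915
tip [0.54873469 0.03087139 0.22479846] tool [ 0.08136199 -0.00030944 -0.01098496] pin yaw 84.00875244160856
t 6.45 pos [ 0.5398 -0.05    0.2138] yaw 83.5 tool d mm [124.8  -0.4 163.8] twist None tilt [ 2.e-04 -9.e-04 -1.e+00]
scene mouth/tip [306.70451166 259.14310084] [318.78267412 177.45782503]
[318 177]
```

View pics/s3.png

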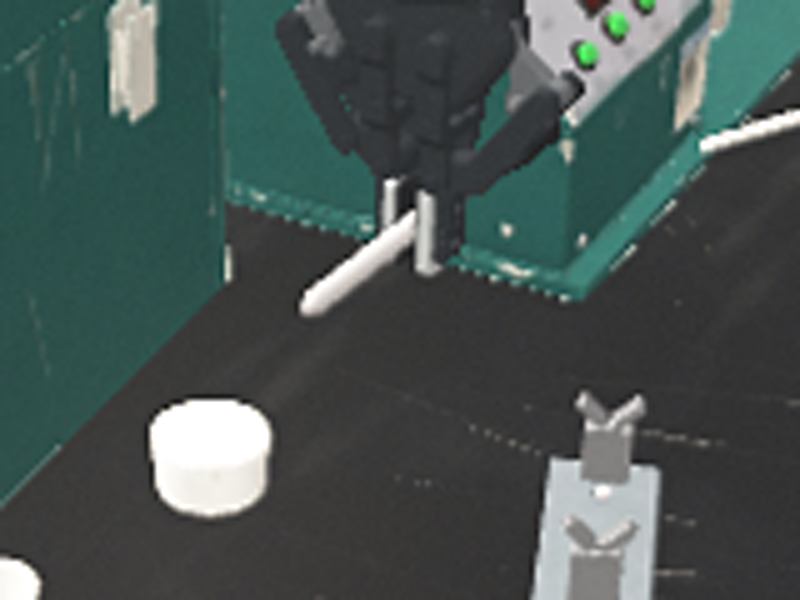

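Tip appears at crop (305,305), as predicted for a level pin. I'll refine the die yaw from the plate's long edge in the top view.

```bash
python3 - <<'E'
from h import *
c=cam('top'); g=cv2.cvtColor(c['img'],cv2.COLOR_RGB2GRAY).astype(float)
def edge(cols,r0,r1,sgn):
    out=[]
    for x in cols:
        d=sgn*np.diff(g[r0:r1,x]); k=d.argmax(); 
        if 0<k<len(d)-1 and d[k]>15:
            a,b,e=d[k-1:k+2]; out.append((x,r0+k+.5+.5*(a-e)/(a-2*b+e+1e-9)))
    return np.array(out)
def fit(e):
    for _ in range(4):
        p=np.polyfit(e[:,0],e[:,1],1); r=abs(e[:,1]-np.polyval(p,e[:,0])); e=e[r<max(.4,1.5*np.median(r))]
    return p,len(e),r.mean()
for n,cols,r0,r1,s,z in(('bottom',range(208,292),260,276,-1,.01),('top',list(range(211,232))+list(range(250,272))+list(range(290,296)),222,234,1,.01),('blockbottom',list(range(248,270)),246,262,-1,.074),('blocktop',list(range(249,271)),224,236,1,.074)):
    e=edge(cols,r0,r1,s)
    if len(e)<8: print(n,len(e));continue
    p,k,r=fit(e); A=onz(c,cols[0],np.polyval(p,cols[0]),z);B=onz(c,cols[-1],np.polyval(p,cols[-1]),z);d=A-B
    print(n,k,r,A.round(4),B.round(4),'yaw',np.degrees(np.arctan2(d[1],d[0])))
w=cam('wrist'); g=cv2.cvtColor(w['img'],cv2.COLOR_RGB2GRAY).astype(float)
e=edge(range(277,368),57,74,-1); p,k,r=fit(e)
A=onz(w,277,np.polyval(p,277),.01);B=onz(w,367,np.polyval(p,367),.01);d=B-A
print('wrist plate',k,r,A,B,np.degrees(np.arctan2(d[1],d[0]))+90)
E
```

```text
bottom 81 0.056641060880437695 [0.539  0.2606 0.01  ] [0.5122 0.0834 0.01  ] yaw 81.42637389226577
top 38 0.178641519583723 [0.6223 0.253  0.01  ] [0.5937 0.0709 0.01  ] yaw 81.0797210352954
blockbottom 22 0.08711645203432025 [0.5419 0.1655 0.074 ] [0.5358 0.1231 0.074 ] yaw 81.84165553892738
blocktop 19 0.14022382560670926 [0.5926 0.1619 0.074 ] [0.5871 0.1191 0.074 ] yaw 82.6331207069891
wrist plate 57 0.21852975291709506 [0.51835198 0.07905443 0.01      ] [0.59179208 0.06818616 0.01      ] 81.58199971390864
```

Emit:
play_rows --gripper '[1,1,1,1,1,1,1,1,1,1]' --pt "5 -1 20" --pt "13 -2 50" --pt "20 -3 85" --pt "23 -4 120" --pt "23 -4 145" --pt "23 -4 162" --pt "23 -4 171" --pt "23 -4 174" --pt "23 -4 174" --pt "23 -4 174" --twist '[0.5,1,1.5,2.2,2.2,2.2,2.2,2.2,2.2,2.2]'

```text
clock: 7.6
position: [0.5391, -0.0267, 0.0412]
orientation: [0.001, 0.759, 0.651, 0.0]
contact_force: [-0.6, 0.6, -0.7]
grip_width: 0.0081
grip_force: 58.6
```

```bash
python3 - <<'E'
from h import *
delta([.5388,-.0265,.0395],81.3); print(telemetry.state()['contact_force'])
c=cam('scene'); s=telemetry.state();R=Rt(s)
m=np.array([.554,.0738,.05]);t=s['position']+R@[.0814,-.0003,-.011]
print(t,proj(c,t),proj(c,m))
uv=proj(c,m).astype(int);i=c['img'][uv[1]-75:uv[1]+45,uv[0]-60:uv[0]+100]
cv2.imwrite('pics/s4.png',cv2.resize(i,None,fx=5,fy=5,interpolation=cv2.INTER_CUBIC)[:,:,::-1]);print(uv)
E
```

```text
t 7.6 pos [ 0.5391 -0.0267  0.0412] yaw 81.3 tool d mm [ 0.2 -0.4  1.7] twist 0.0 tilt [-2.0e-04  1.6e-03 -1.0e+00]
[-0.6051087   0.61847965 -0.74533407]
[0.55110264 0.05374802 0.05215742] [312.33575529 253.03131412] [306.52441572 258.97287601]
[306 258]
```

View pics/s4.png

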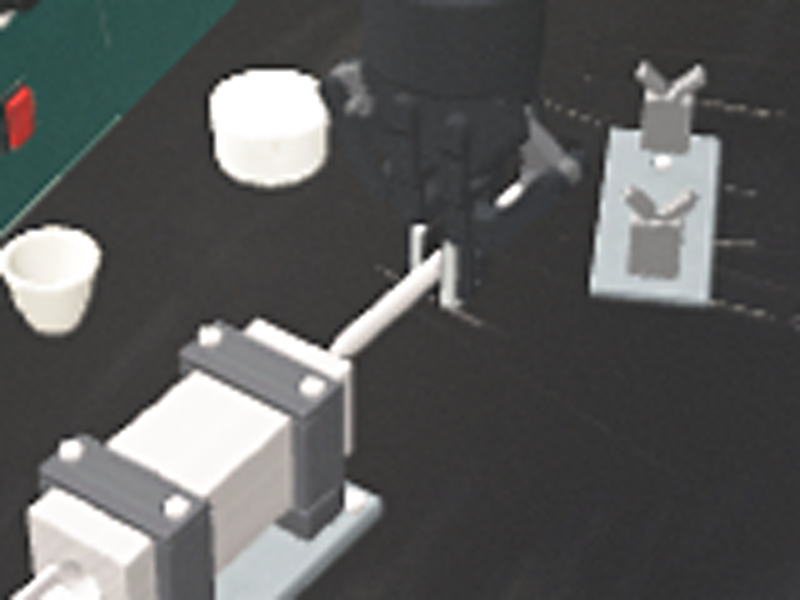

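The scene view shows the pin aligned with the die axis, tip just in front of the block and hidden behind its edge. I'll advance slowly into the mouth.

Emit:
play_rows --gripper '[1,1,1,1,1,1,1,1,1,1]' --pt "0 -0.3 0.3" --pt "2 -0.3 0.3" --pt "5 -0.3 0.3" --pt "8 -0.3 0.3" --pt "11 -0.3 0.3" --pt "14 -0.3 0.3" --pt "17 -0.3 0.3" --pt "19 -0.3 0.3" --pt "21 -0.3 0.3" --pt "22 -0.3 0.3" --twist '[0,0,0,0,0,0,0,0,0,0]'

```text
clock: 8.65
position: [0.5416, -0.0047, 0.04]
orientation: [-0.0, 0.759, 0.651, -0.0]
contact_force: [0.6, 0.4, -1.3]
grip_width: 0.0081
grip_force: 58.6
```

Emit:
play_rows --gripper '[1,1,1,1,1,1,1,1,1,1]' --pt "0.5 0 0" --pt "1 0 0" --pt "1.5 0 0" --pt "2 0 0" --pt "2.5 0 0" --pt "3 0 0" --pt "3.5 0 0" --pt "4 0 0" --pt "4 0 0" --pt "4 0 0" --twist '[0,0,0,0,0,0,0,0,0,0]'

```text
clock: 9.65
position: [0.5422, -0.0009, 0.04]
orientation: [-0.0, 0.759, 0.651, 0.0]
contact_force: [-0.4, -0.1, -0.9]
grip_width: 0.0079
grip_force: 58.6
```

```bash
python3 - <<'E'
from h import *
delta([.554-.0814*.1495,.0738-.0814*.9888,.0395],81.3); s=telemetry.state();R=Rt(s);print(R.T@s['contact_force'],R.T@s['ft_torque'])
E
```

```text
t 9.65 pos [ 0.5422 -0.0009  0.04  ] yaw 81.3 tool d mm [-5.8  0.5  0.5] twist -0.0 tilt [ 0.  0. -1.]
[-0.14024083 -0.41662083  0.94140076] [ 0.02627437 -0.00178509  0.04996512]
```

Emit:
play_rows --gripper '[1,1,1,1,1,1,1,1,1,1]' --pt "1 0 0" --pt "2 0 0" --pt "3 0 0" --pt "4 0 0" --pt "5 0 0" --pt "6 0 0" --pt "7 0 0" --pt "8 0 0" --pt "9 0 0" --pt "10 0 0" --twist '[0,0,0,0,0,0,0,0,0,0]'

```text
clock: 10.65
position: [0.5438, 0.0091, 0.04]
orientation: [0.0, 0.759, 0.651, 0.0]
contact_force: [0.6, -0.3, -1.1]
grip_width: 0.0077
grip_force: 58.6
```

```bash
cat > f.py <<'E'
from h import *
s=telemetry.state();R=Rt(s);m=np.array([.554,.0738,.0395])
r=R.T@(s['position']-m);print('TCP rel mouth (tool) mm',(r*1000).round(1),'F tool',(R.T@s['contact_force']).round(2),'T',(R.T@s['ft_torque']).round(3),'gw',s['grip_width'])
delta(s['position'],81.3)
E
python3 f.py
```

```text
TCP rel mouth (tool) mm [-65.5  -0.3  -0.5] F tool [-0.22  0.66  1.15] T [-0.019 -0.012 -0.021] gw 0.0077123980782495966
t 10.65 pos [0.5438 0.0091 0.04  ] yaw 81.3 tool d mm [0. 0. 0.] twist 0.0 tilt [ 0.  0. -1.]
```

Emit:
play_rows --gripper '[1,1,1,1,1,1,1,1,1,1]' --pt "1.5 0 0" --pt "3 0 0" --pt "4.5 0 0" --pt "6 0 0" --pt "7.5 0 0" --pt "9 0 0" --pt "10.5 0 0" --pt "12 0 0" --pt "13.5 0 0" --pt "15 0 0" --twist '[0,0,0,0,0,0,0,0,0,0]'

```text
clock: 11.65
position: [0.546, 0.024, 0.04]
orientation: [-0.0, 0.759, 0.651, 0.0]
contact_force: [0.4, -0.1, -1.0]
grip_width: 0.0083
grip_force: 58.6
```

Emit:
play_rows --gripper '[1,1,1,1,1,1,1,1,1,1]' --pt "1.5 0 0" --pt "3 0 0" --pt "4.5 0 0" --pt "6 0 0" --pt "7.5 0 0" --pt "9 0 0" --pt "10.5 0 0" --pt "12 0 0" --pt "13.5 0 0" --pt "15 0 0" --twist '[0,0,0,0,0,0,0,0,0,0]'

```text
clock: 12.65
position: [0.5483, 0.0388, 0.04]
orientation: [-0.0, 0.759, 0.651, -0.0]
contact_force: [-0.5, -0.0, -0.8]
grip_width: 0.0081
grip_force: 58.6
```

```bash
python3 f.py
```

```text
TCP rel mouth (tool) mm [-35.5  -0.3  -0.5] F tool [-0.1  -0.44  0.8 ] T [-0.005 -0.011  0.008] gw 0.008074171705367525
t 12.65 pos [0.5483 0.0388 0.04  ] yaw 81.3 tool d mm [0. 0. 0.] twist -0.0 tilt [ 0. -0. -1.]
```

Emit:
play_rows --gripper '[1,1,1,1,1,1,1,1,1,1]' --pt "2 0 0" --pt "4 0 0" --pt "6.5 0 0" --pt "9 0 0" --pt "11.5 0 0" --pt "14 0 0" --pt "16 0 0" --pt "18 0 0" --pt "19.5 0 0" --pt "20.5 0 0" --twist '[0,0,0,0,0,0,0,0,0,0]'

```text
clock: 13.65
position: [0.5514, 0.0591, 0.04]
orientation: [-0.0, 0.759, 0.651, 0.0]
contact_force: [0.2, 0.1, -1.2]
grip_width: 0.0079
grip_force: 58.6
```

```bash
python3 f.py
```

```text
TCP rel mouth (tool) mm [-15.   -0.3  -0.5] F tool [0.16 0.16 1.23] T [-0.011  0.03   0.021] gw 0.007882292852788861
t 13.65 pos [0.5514 0.0591 0.04  ] yaw 81.3 tool d mm [0. 0. 0.] twist -0.0 tilt [ 0.  0. -1.]
```

Emit:
play_rows --gripper '[0.7,0.4,0.1,0,0,0,0,0,0,0]' --pt "0 0 0" --pt "0 0 0" --pt "0 0 0" --pt "0 0 0" --pt "0 0 0" --pt "0 0 0" --pt "0 0 0" --pt "0 0 0" --pt "0 0 0" --pt "0 0 0" --twist '[0,0,0,0,0,0,0,0,0,0]' --squeeze 40

```text
clock: 14.65
position: [0.5514, 0.0589, 0.04]
orientation: [-0.0, 0.759, 0.651, -0.0]
contact_force: [-0.3, 0.3, 0.9]
grip_width: 0.043
grip_force: 0.0
```

```bash
python3 - <<'E'
from h import *
exec(open('f.py').read())
c=cam('scene'); m=np.array([.554,.0738,.05])
uv=proj(c,m).astype(int);i=c['img'][uv[1]-75:uv[1]+45,uv[0]-60:uv[0]+100]
cv2.imwrite('pics/s5.png',cv2.resize(i,None,fx=5,fy=5,interpolation=cv2.INTER_CUBIC)[:,:,::-1])
w=cam('wrist','w5')
E
```

```text
TCP rel mouth (tool) mm [-15.1  -0.3  -0.5] F tool [ 0.26 -0.34 -0.87] T [-0.02   0.014  0.052] gw 0.04304940992407451
t 14.65 pos [0.5514 0.0589 0.04  ] yaw 81.3 tool d mm [0. 0. 0.] twist -0.0 tilt [-0. -0. -1.]
```

View pics/w5.png

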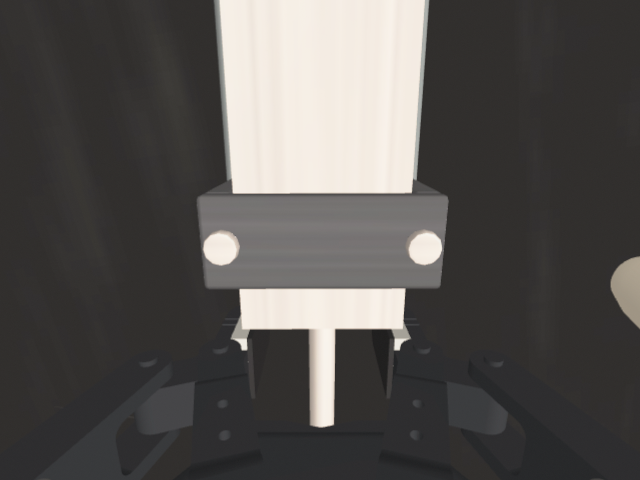

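The wrist view shows the pin in the bore and the die square to the tool: block side edges symmetric at about x=240 and x=405, pin at x=322. Next I'll slide back, straddling the pin, to the head.

Emit:
play_rows --gripper '[0,0,0,0,0,0,0,0,0,0]' --pt "-6 0 0" --pt "-18 0 1" --pt "-32 0 2" --pt "-46 0 3" --pt "-60 0 4" --pt "-72 0 5" --pt "-80 0 5" --pt "-84 0 5" --pt "-85 0 5" --pt "-85 0 5" --twist '[0,0,0,0,0,0,0,0,0,0]'

```text
clock: 15.75
position: [0.5386, -0.0249, 0.0351]
orientation: [0.0, 0.759, 0.651, 0.0]
contact_force: [-0.2, -0.8, -0.4]
grip_width: 0.0426
grip_force: 0.0
```

```bash
python3 - <<'E'
from h import *
exec(open('f.py').read())
w=cam('wrist','w6')
R=Rt(s)
for k,z in((-84,.05),(-68.6,.05),(-68.6,.045)):
    print(proj(w,m*[1,1,0]+[0,0,z]+R@[(k)/1e3,0,0]))
E
```

```text
TCP rel mouth (tool) mm [-99.9  -0.3   4.4] F tool [-0.83 -0.03  0.42] T [0.034 0.009 0.008] gw 0.042573328235600415
t 15.75 pos [ 0.5386 -0.0249  0.0351] yaw 81.31 tool d mm [0. 0. 0.] twist 0.01 tilt [ 1.e-04  1.e-04 -1.e+00]
[321.90166441 298.88189988]
[322.01046439 256.98211653]
[321.94073668 252.39596791]
```

View pics/w6.png

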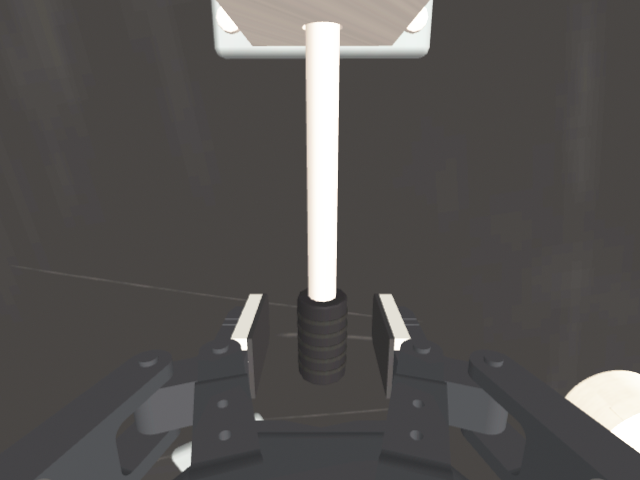

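The head is centred between the jaws, with the shoulder at (322,295) and the end at (322,378). Closing on it lightly.

Emit:
play_rows --gripper '[0.2,0.4,0.6,0.8,1,1,1,1,1,1]' --pt "0 0 0" --pt "0 0 0" --pt "0 0 0" --pt "0 0 0" --pt "0 0 0" --pt "0 0 0" --pt "0 0 0" --pt "0 0 0" --pt "0 0 0" --pt "0 0 0" --twist '[0,0,0,0,0,0,0,0,0,0]' --squeeze 30

```text
clock: 16.8
position: [0.5386, -0.0251, 0.035]
orientation: [0.0, 0.759, 0.651, 0.0]
contact_force: [0.5, 2.1, -0.3]
grip_width: 0.016
grip_force: 29.2
```

Emit:
play_rows --gripper '[1,1,1,1,1,1,1,1,1,1]' --pt "0 0 -0.5" --pt "0 0 -1" --pt "0 0 -1.5" --pt "0 0 -2" --pt "0 0 -2.5" --pt "0 0 -3" --pt "0 0 -3.5" --pt "0 0 -4" --pt "0 0 -4" --pt "0 0 -4" --twist '[0,0,0,0,0,0,0,0,0,0]'

```text
clock: 17.8
position: [0.5385, -0.0251, 0.039]
orientation: [0.0, 0.759, 0.651, -0.0]
contact_force: [-0.1, -1.1, -1.8]
grip_width: 0.0157
grip_force: 29.2
```

```bash
python3 - <<'E'
from h import *
exec(open('f.py').read())
c=cam('scene'); R=Rt(s)
M=np.array([.554,.0738,.05])
for k in(-.084,-.1,-.116): print(k,proj(c,M+R@[k,0,0]))
uv=proj(c,M).astype(int);i=c['img'][uv[1]-75:uv[1]+45,uv[0]-60:uv[0]+100]
cv2.imwrite('pics/s6.png',cv2.resize(i,None,fx=5,fy=5,interpolation=cv2.INTER_CUBIC)[:,:,::-1])
E
```

```text
TCP rel mouth (tool) mm [-100.1   -0.3    0.5] F tool [-1.13  0.09  1.84] T [-0.034 -0.203 -0.003] gw 0.015687367095094717
t 17.8 pos [ 0.5385 -0.0251  0.039 ] yaw 81.3 tool d mm [0. 0. 0.] twist 0.0 tilt [-0. -0. -1.]
-0.084 [329.98191691 238.51996923]
-0.1 [334.1878939  234.85272205]
-0.116 [338.31564786 231.25367856]
```

View pics/s6.png

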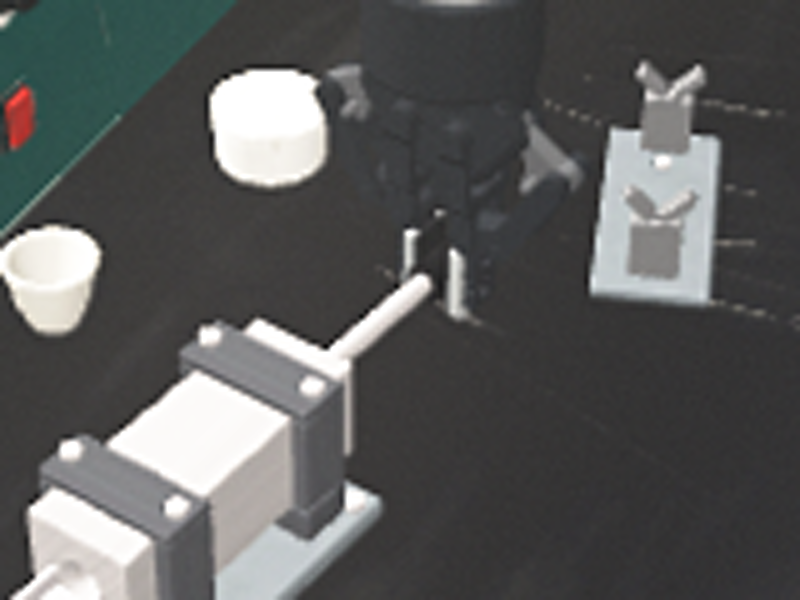

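Emit:
play_rows --gripper '[1,1,1,1,1,1,1,1,1,1]' --pt "1 0 0" --pt "2 0 0" --pt "3 0 0" --pt "4 0 0" --pt "5 0 0" --pt "6 0 0" --pt "7 0 0" --pt "8 0 0" --pt "9 0 0" --pt "10 0 0" --twist '[0,0,0,0,0,0,0,0,0,0]' --squeeze 45

```text
clock: 18.85
position: [0.5401, -0.0151, 0.039]
orientation: [-0.0, 0.759, 0.651, 0.0]
contact_force: [0.1, -0.1, -2.7]
grip_width: 0.015
grip_force: 44.2
```

```bash
python3 f.py
```

```text
TCP rel mouth (tool) mm [-90.   -0.3   0.5] F tool [-0.07  0.14  2.71] T [ 0.032 -0.298 -0.022] gw 0.014998996477078481
t 18.85 pos [ 0.5401 -0.0151  0.039 ] yaw 81.3 tool d mm [0. 0. 0.] twist -0.0 tilt [ 0. -0. -1.]
```

Emit:
play_rows --gripper '[1,1,1,1,1,1,1,1,1,1]' --pt "1 0 0.2" --pt "2 0 0.4" --pt "3 0 0.6" --pt "4 0 0.7" --pt "5 0 0.7" --pt "6 0 0.7" --pt "7 0 0.7" --pt "8 0 0.7" --pt "9 0 0.7" --pt "10 0 0.7" --twist '[0,0,0,0,0,0,0,0,0,0]'

```text
clock: 19.85
position: [0.5416, -0.0052, 0.0383]
orientation: [0.0, 0.759, 0.651, 0.0]
contact_force: [-0.2, -0.7, -1.1]
grip_width: 0.0151
grip_force: 44.3
```

```bash
python3 f.py
```

```text
TCP rel mouth (tool) mm [-80.   -0.3   1.2] F tool [-0.67 -0.06  1.12] T [ 0.039 -0.26   0.038] gw 0.015105968767072537
t 19.85 pos [ 0.5416 -0.0052  0.0383] yaw 81.3 tool d mm [0. 0. 0.] twist -0.0 tilt [ 0.  0. -1.]
```

Emit:
play_rows --gripper '[1,1,1,1,1,1,1,1,1,1]' --pt "1 0 0" --pt "2 0 0" --pt "3 0 0" --pt "4 0 0" --pt "5 0 0" --pt "6 0 0" --pt "7 0 0" --pt "8 0 0" --pt "9 0 0" --pt "10 0 0" --twist '[0,0,0,0,0,0,0,0,0,0]'

```text
clock: 20.85
position: [0.5431, 0.0046, 0.0383]
orientation: [-0.0, 0.759, 0.651, -0.0]
contact_force: [0.7, -0.5, -1.7]
grip_width: 0.0156
grip_force: 44.3
```

```bash
python3 f.py
```

```text
TCP rel mouth (tool) mm [-70.   -0.3   1.2] F tool [-0.35  0.72  1.65] T [ 0.014 -0.183 -0.029] gw 0.01555447342844327
t 20.85 pos [0.5431 0.0046 0.0383] yaw 81.3 tool d mm [0. 0. 0.] twist -0.0 tilt [ 0.e+00 -1.e-04 -1.e+00]
```

Emit:
play_rows --gripper '[1,1,1,1,1,1,1,1,1,1]' --pt "1 0 0" --pt "2 0 0" --pt "3 0 0" --pt "4 0 0" --pt "5 0 0" --pt "6 0 0" --pt "7 0 0" --pt "8 0 0" --pt "9 0 0" --pt "10 0 0" --twist '[0,0,0,0,0,0,0,0,0,0]'

```text
clock: 21.85
position: [0.5446, 0.0145, 0.0383]
orientation: [0.0, 0.759, 0.651, 0.0]
contact_force: [0.0, -0.2, -1.8]
grip_width: 0.0152
grip_force: 44.3
```

```bash
python3 f.py
```

```text
TCP rel mouth (tool) mm [-60.   -0.3   1.2] F tool [-0.2   0.05  1.78] T [-0.021 -0.139  0.018] gw 0.015154243788002683
t 21.85 pos [0.5446 0.0145 0.0383] yaw 81.3 tool d mm [0. 0. 0.] twist -0.0 tilt [ 0.  0. -1.]
```

Emit:
play_rows --gripper '[1,1,1,1,1,1,1,1,1,1]' --pt "1 0 0" --pt "2 0 0" --pt "3 0 0" --pt "4 0 0" --pt "5 0 0" --pt "6 0 0" --pt "7 0 0" --pt "8 0 0" --pt "9 0 0" --pt "10 0 0" --twist '[0,0,0,0,0,0,0,0,0,0]' --squeeze 60

```text
clock: 22.85
position: [0.5461, 0.0236, 0.0383]
orientation: [0.0, 0.759, 0.652, -0.001]
contact_force: [-1.4, -6.3, -1.9]
grip_width: 0.0148
grip_force: 58.8
```

```bash
python3 f.py
```

```text
TCP rel mouth (tool) mm [-50.8  -0.3   1.3] F tool [-6.47 -0.42  1.89] T [ 0.035 -1.129 -0.085] gw 0.014788207792575647
t 22.85 pos [0.5461 0.0236 0.0383] yaw 81.31 tool d mm [0. 0. 0.] twist 0.01 tilt [-0.0013 -0.     -1.    ]
```

Emit:
play_rows --gripper '[1,1,1,1,1,1,1,1,1,1]' --pt "1 0 0" --pt "2 0 0" --pt "3 0 0" --pt "4 0 0" --pt "5 0 0" --pt "6 0 0" --pt "7 0 0" --pt "8 0 0" --pt "9 0 0" --pt "10 0 0" --twist '[0,0,0,0,0,0,0,0,0,0]'

```text
clock: 23.85
position: [0.5475, 0.0334, 0.0383]
orientation: [0.0, 0.759, 0.651, -0.001]
contact_force: [-1.8, -6.4, -2.2]
grip_width: 0.0151
grip_force: 58.8
```

Emit:
play_rows --gripper '[1,1,1,1,1,1,1,1,1,1]' --pt "1 0 0" --pt "2 0 0" --pt "3 0 0" --pt "4 0 0" --pt "5 0 0" --pt "6 0 0" --pt "7 0 0" --pt "8 0 0" --pt "9 0 0" --pt "10 0 0" --twist '[0,0,0,0,0,0,0,0,0,0]'

```text
clock: 24.85
position: [0.549, 0.0433, 0.0382]
orientation: [0.0, 0.759, 0.651, -0.001]
contact_force: [-1.4, -6.4, -0.9]
grip_width: 0.0149
grip_force: 58.8
```

```bash
python3 f.py
```

```text
TCP rel mouth (tool) mm [-30.9  -0.3   1.3] F tool [-6.53 -0.41  0.91] T [ 0.077 -1.187 -0.02 ] gw 0.014883429881783884
t 24.85 pos [0.549  0.0433 0.0382] yaw 81.3 tool d mm [0. 0. 0.] twist 0.0 tilt [-1.3e-03 -2.0e-04 -1.0e+00]
```

Emit:
play_rows --gripper '[1,1,1,1,1,1,1,1,1,1]' --pt "1 0 0" --pt "2 0 0" --pt "3 0 0" --pt "4 0 0" --pt "5 0 0" --pt "6 0 0" --pt "7 0 0" --pt "8 0 0" --pt "9 0 0" --pt "10 0 0" --twist '[0,0,0,0,0,0,0,0,0,0]'

```text
clock: 25.85
position: [0.5506, 0.0531, 0.0383]
orientation: [0.0, 0.759, 0.652, -0.001]
contact_force: [-0.8, -6.5, -1.0]
grip_width: 0.0153
grip_force: 58.9
```

Emit:
play_rows --gripper '[1,1,1,1,1,1,1,1,1,1]' --pt "0.2 0 0" --pt "0.4 0 0" --pt "0.6 0 0" --pt "0.8 0 0" --pt "1 0 0" --pt "1.2 0 0" --pt "1.4 0 0" --pt "1.6 0 0" --pt "1.8 0 0" --pt "2 0 0" --twist '[0,0,0,0,0,0,0,0,0,0]'

```text
clock: 26.85
position: [0.5509, 0.0551, 0.0383]
orientation: [0.0, 0.759, 0.652, -0.001]
contact_force: [-0.6, -7.1, -1.8]
grip_width: 0.015
grip_force: 58.9
```

```bash
python3 f.py
```

```text
TCP rel mouth (tool) mm [-18.9  -0.3   1.2] F tool [-7.12  0.44  1.79] T [ 0.059 -1.18  -0.078] gw 0.01504633929302607
t 26.85 pos [0.5509 0.0551 0.0383] yaw 81.31 tool d mm [0. 0. 0.] twist 0.01 tilt [-1.4e-03 -2.0e-04 -1.0e+00]
```

Emit:
play_rows --gripper '[1,1,1,1,1,1,1,1,1,1]' --pt "0.2 0 0" --pt "0.4 0 0" --pt "0.6 0 0" --pt "0.8 0 0" --pt "1 0 0" --pt "1.2 0 0" --pt "1.4 0 0" --pt "1.5 0 0" --pt "1.5 0 0" --pt "1.5 0 0" --twist '[0,0,0,0,0,0,0,0,0,0]'

```text
clock: 27.85
position: [0.5511, 0.0566, 0.0383]
orientation: [0.0, 0.759, 0.652, -0.001]
contact_force: [-1.2, -6.1, -0.9]
grip_width: 0.0149
grip_force: 58.9
```

```bash
python3 f.py
```

```text
TCP rel mouth (tool) mm [-17.4  -0.2   1.2] F tool [-6.22 -0.22  0.94] T [ 0.029 -1.189 -0.055] gw 0.014949160435062253
t 27.85 pos [0.5511 0.0566 0.0383] yaw 81.31 tool d mm [0. 0. 0.] twist 0.01 tilt [-1.4e-03 -1.0e-04 -1.0e+00]
```

Emit:
play_rows --gripper '[1,1,1,1,1,1,1,1,1,1]' --pt "0.2 0 0" --pt "0.4 0 0" --pt "0.6 0 0" --pt "0.8 0 0" --pt "1 0 0" --pt "1.1 0 0" --pt "1.2 0 0" --pt "1.2 0 0" --pt "1.2 0 0" --pt "1.2 0 0" --twist '[0,0,0,0,0,0,0,0,0,0]'

```text
clock: 28.85
position: [0.5513, 0.0578, 0.0383]
orientation: [0.0, 0.759, 0.652, -0.001]
contact_force: [-0.4, -6.6, -1.8]
grip_width: 0.0148
grip_force: 58.9
```

```bash
python3 f.py
```

```text
TCP rel mouth (tool) mm [-16.3  -0.2   1.2] F tool [-6.61  0.63  1.77] T [-0.003 -1.095 -0.103] gw 0.014848948728756898
t 28.85 pos [0.5513 0.0578 0.0383] yaw 81.31 tool d mm [0. 0. 0.] twist 0.01 tilt [-1.4e-03 -1.0e-04 -1.0e+00]
```

Emit:
play_rows --gripper '[1,1,1,1,1,1,1,1,1,1]' --pt "0.2 0 0" --pt "0.4 0 0" --pt "0.6 0 0" --pt "0.8 0 0" --pt "1 0 0" --pt "1 0 0" --pt "1 0 0" --pt "1 0 0" --pt "1 0 0" --pt "1 0 0" --twist '[0,0,0,0,0,0,0,0,0,0]'

```text
clock: 29.85
position: [0.5514, 0.0582, 0.0383]
orientation: [0.001, 0.759, 0.652, -0.001]
contact_force: [-2.1, -9.8, -2.6]
grip_width: 0.0152
grip_force: 59.0
```

```bash
python3 f.py
```

```text
TCP rel mouth (tool) mm [-15.8  -0.2   1.2] F tool [-10.03  -0.61   2.57] T [ 0.04  -1.644 -0.061] gw 0.015227503986922845
t 29.85 pos [0.5514 0.0582 0.0383] yaw 81.31 tool d mm [0. 0. 0.] twist 0.01 tilt [-2.2e-03 -3.0e-04 -1.0e+00]
```

Seated: the force rose to 10 N while travel stopped. Pressing about 0.85 mm more should give roughly 16 N.

Emit:
play_rows --gripper '[1,1,1,1,1,1,1,1,1,1]' --pt "0.3 0 0" --pt "0.6 0 0" --pt "0.8 0 0" --pt "0.8 0 0" --pt "0.8 0 0" --pt "0.8 0 0" --pt "0.8 0 0" --pt "0.8 0 0" --pt "0.8 0 0" --pt "0.8 0 0" --twist '[0,0,0,0,0,0,0,0,0,0]'

```text
clock: 30.85
position: [0.5514, 0.0583, 0.0383]
orientation: [0.001, 0.759, 0.652, -0.001]
contact_force: [-2.8, -13.2, 0.4]
grip_width: 0.0152
grip_force: 59.0
```

```bash
python3 f.py
```

```text
TCP rel mouth (tool) mm [-15.7  -0.2   1.2] F tool [-13.5   -0.73  -0.33] T [ 0.195 -2.394 -0.067] gw 0.015157473922081001
t 30.85 pos [0.5514 0.0583 0.0383] yaw 81.31 tool d mm [0. 0. 0.] twist 0.01 tilt [-3.4e-03 -5.0e-04 -1.0e+00]
```

Emit:
play_rows --gripper '[1,1,1,1,1,1,1,1,1,1]' --pt "0.3 0 0" --pt "0.5 0 0" --pt "0.5 0 0" --pt "0.5 0 0" --pt "0.5 0 0" --pt "0.5 0 0" --pt "0.5 0 0" --pt "0.5 0 0" --pt "0.5 0 0" --pt "0.5 0 0" --twist '[0,0,0,0,0,0,0,0,0,0]'

```text
clock: 31.85
position: [0.5514, 0.0584, 0.0383]
orientation: [0.001, 0.759, 0.652, -0.002]
contact_force: [-4.0, -17.3, -0.6]
grip_width: 0.0148
grip_force: 59.0
```

```bash
python3 f.py
```

```text
TCP rel mouth (tool) mm [-15.6  -0.2   1.2] F tool [-17.71  -1.29   0.63] T [ 0.275 -2.872 -0.093] gw 0.014832352932994347
t 31.85 pos [0.5514 0.0584 0.0383] yaw 81.31 tool d mm [0. 0. 0.] twist 0.01 tilt [-4.1e-03 -7.0e-04 -1.0e+00]
```

Emit:
play_rows --gripper '[1,1,1,1,1,1,1,1,1,1]' --pt "-0.2 0 0" --pt "-0.2 0 0" --pt "-0.2 0 0" --pt "-0.2 0 0" --pt "-0.2 0 0" --pt "-0.2 0 0" --pt "-0.2 0 0" --pt "-0.2 0 0" --pt "-0.2 0 0" --pt "-0.2 0 0" --twist '[0,0,0,0,0,0,0,0,0,0]'

```text
clock: 32.85
position: [0.5514, 0.0584, 0.0383]
orientation: [0.001, 0.759, 0.652, -0.002]
contact_force: [-3.1, -15.8, 0.2]
grip_width: 0.015
grip_force: 59.0
```

```bash
python3 f.py
```

```text
TCP rel mouth (tool) mm [-15.6  -0.2   1.3] F tool [-16.12  -0.71  -0.1 ] T [ 0.154 -2.65  -0.03 ] gw 0.014964333490811652
t 32.85 pos [0.5514 0.0584 0.0383] yaw 81.32 tool d mm [0. 0. 0.] twist 0.02 tilt [-3.8e-03 -7.0e-04 -1.0e+00]
```

Emit:
play_rows --gripper '[1,1,1,1,0.8,0.5,0.2,0,0,0]' --pt "-0.5 0 0" --pt "-1 0 0" --pt "-1.6 0 0" --pt "-1.6 0 0" --pt "-1.6 0 0" --pt "-1.6 0 0" --pt "-1.6 0 0" --pt "-1.6 0 0" --pt "-1.6 0 0" --pt "-1.6 0 0" --twist '[0,0,0,0,0,0,0,0,0,0]'

```text
clock: 33.85
position: [0.5515, 0.0592, 0.0384]
orientation: [0.0, 0.759, 0.651, 0.0]
contact_force: [0.1, -0.6, 0.4]
grip_width: 0.0428
grip_force: 0.0
```

Emit:
play_rows --gripper '[0,0,0,0,0,0,0,0,0,0]' --pt "0 0 -2" --pt "0 0 -10" --pt "0 0 -25" --pt "0 0 -45" --pt "-10 0 -65" --pt "-25 0 -90" --pt "-40 0 -110" --pt "-50 0 -130" --pt "-60 0 -140" --pt "-60 0 -140" --twist '[0,0,0,0,0,0,0,0,0,0]'

```text
clock: 34.85
position: [0.5428, -0.0011, 0.1797]
orientation: [0.001, 0.759, 0.651, 0.001]
contact_force: [-0.5, -0.1, -1.0]
grip_width: 0.0427
grip_force: 0.0
```

```bash
python3 - <<'E'
from h import *
exec(open('f.py').read())
c=cam('scene'); w=cam('wrist')
M=np.array([.554,.0738,.05]);uv=proj(c,M).astype(int)
i=cv2.resize(c['img'][uv[1]-50:uv[1]+80,uv[0]-90:uv[0]+40],(520,520),interpolation=cv2.INTER_CUBIC)
q=proj(w,M);print(q);x,y=q.astype(int);y0=max(0,y-60);j=cv2.resize(w['img'][y0:y0+130,x-35:x+35],(280,520),interpolation=cv2.INTER_CUBIC)
cv2.imwrite('pics/end.png',np.hstack([i,j])[:,:,::-1])
E
```

```text
TCP rel mouth (tool) mm [ -75.8    0.7 -140.2] F tool [-0.16 -0.5   1.03] T [-0.033 -0.018 -0.009] gw 0.04270722575485048
t 34.85 pos [ 0.5428 -0.0011  0.1797] yaw 81.23 tool d mm [0. 0. 0.] twist -0.07 tilt [-3.0e-04  2.8e-03 -1.0e+00]
[320.892009   126.18780313]
```

View pics/end.png

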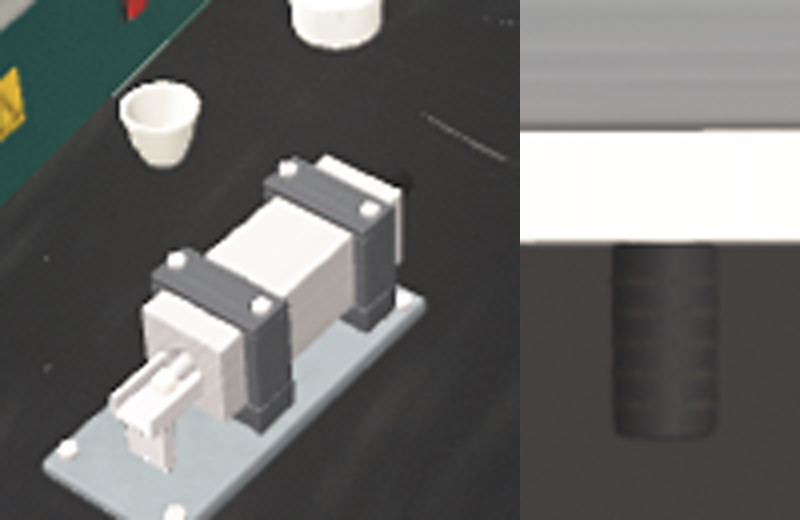

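The black head sits flush against the die face, with no shank showing in the wrist crop. In the scene crop at about (165,380), the pellet and pin tip stand out in the trough.

```bash
python3 -c "
from workcell import robot
print(robot.finish_job())"
```

```text
the job is handed in; nothing more can be done
None
```

The job is handed in: the pin is fully home with its head flush on the die, the pellet is out in the trough, and the seated head was held at about 16 N for a second (highest reading about 18 N) before I let go.

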